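Start and hold the lens cleaner's deep-clean dial

ROBOT

A 7-joint arm with a two-finger parallel gripper is mounted at the origin on the work surface. World frame = base frame: x ahead of the robot, y to its left, z up, the work surface at z = 0. Lengths are in m, angles in rad, forces in N, time in s.
With the tool pointing down it reaches from about 0.4 to 0.85 m from the base axis. Payload 10.4 kg.
Tool frame: the origin (TCP) lies between the finger pads; the fingertips stand 22 mm ahead of it and the grasp point (between the pads) lies 3 mm ahead of it; z points along the fingers, y is the line along which they close (so a half turn about z gives the same grasp; the last joint's range is limited). The gripper opens to 85 mm and grips with 20 to 120 N. Pads are 22 mm wide; open, the fingers measure 114 mm over their backs; the gripper's body (76 mm by 85 mm) begins 54 mm behind the grasp point. The pads swing forward as they close: fully open they stand 13 mm farther back than shut.
Start: joints at [-1.294, 0.332, -0.065, 1.46, 0.022, 1.35, -0.088], TCP at [0.185, 0.597, 0.253] pointing down, gripper open.
Joint ranges: [-2.6, 2.6], [-0.5, 2.12], [-1.47, 1.34], [0.16, 2.42], [-1.27, 4.41], [0.06, 2.06], [-2.6, 2.6]. Speed limits (rad/s): [2.22, 2.22, 2.79, 2.79, 3.14, 3.14, 3.14].

INTERFACE

Orientations are given as a unit quaternion [x, y, z, w].
In Python, from workcell import manip, camera, ticket, boxes_of, outline_of gives the robot as it stands.
- The arm moves only by the tool carry_out, never from a script. Its argument "deltas" is a list of rows, each a list of 5 numbers: the shift along the tool's x, y, z as a fraction of full scale, then the turn about the tool's z as a fraction of full scale, then the opening, from -1 (shut) to 1 (fully open), so that 0 is half open. In form: [[tx, ty, tz, spin, gripper], ...]. A call has 1 to 20 rows; each row is the pose to reach, as a shift and turn from the pose commanded when the call began, along the tool's axes at that moment; what a row does not reach only later rows make up. Full scale, the value 1, is 150 mm for a shift and 30 degrees for a turn. A row lasts 1/8 s, in which the tool goes at most 62.5 mm and 10.7 degrees, less where a joint would pass 70% of its speed; a pose out of reach is approached as far as the arm can. A call with a number of a shift or a turn outside -1 to 1 is refused whole. A call with a gripper value outside its range is refused whole. The fingers move at their own pace and stop on an object; "force" is the grip in N (left out, the last holds). Time passes only in rows, so rows that repeat a pose let the fingers close. It gives the time, the measured TCP pose, the force, the opening and the grip force at its end, in the units of the state.
- manip.get_obs(): the state, without advancing time (a new reading comes with each control period).
- camera(name): name is "scene" or "side" or "wrist"; returns a dict with "img" (384x512x3 uint8, red, green, blue), "depth" (384x512 float32, m along the optical axis (not along the pixel's ray), 0 where there is no reading), "vertical_fov" (degrees; the focal length in pixels is half the picture's height over the tangent of half this angle, whatever the lens; pixels are square), "cx", "cy" (the principal point, pixels), "R" (3x3) and "t" (3): a world point X has camera coordinates R X + t. Camera axes: x right, y down, z forward; pixel columns grow to the right and rows downward; lengths in m; the calibration is good to about 2 mm. A picture is of the moment at which its call begins.
- ticket.hand_in(): hands the job in; it is judged then, once.
Trained networks look in a picture, given as the dict that the camera call returned (one of the last four; its "shot" number tells which), for a name from the list of things; names that differ only in an ending like _2 or _b are one class to them, and where a whole thing is asked for, a point or a joint stands for the part that bears it (a point fixed in the world has none). Each returns a list of dicts, best first, with "conf" (0 to 1); they miss things now and then, are a little off and sometimes report something else, mostly with a low value. They report only what shows in the picture. A call takes as long as a camera call.
- boxes_of(query, picture): "position" ([x, y, z] in m, in world coordinates, good to about 4 mm: the middle of the surface that is visible of it).
- outline_of(query, picture): "region" (384x512 bool, what is visible of it).
The state is a dict: "clock": time; "joint_pos": joint angles; "joint_velocities": joint speeds; "tau": joint torques, N m; "position": TCP position; "ee_rot": TCP orientation; "ft_force": force on the tool from outside, world axes, zero at the start; "torque": the same for the moment, N m; "grip_width": opening from 0.0 (shut) to 1.0 (fully open); "grasp_force": force on a finger pad.
Only numpy, scipy, OpenCV 4.12 (cv2) and the standard library are available. Lean on these libraries where they do the work, as an engineer would, in place of code of your own. Each camera call takes 0.05 s, during which the arm holds its last target. There are 200 camera calls.

TASK

Start the deep clean on the contact-lens cleaning unit: press its round key, then its square key, then its long bar key, each fully down and let up again before the next. Then press the dial's paddle down past the first two clicks into the third, never forcing it on to the end stop, and finish with the robot still holding it in the third click, since the dial springs back when let go. Leave the lens case in its tray and the other things on the shelf where they are.

Things in the scene. Friction and masses are not known exactly. Their poses are not given: they have to be found in the camera images.
- unit: contact-lens cleaning unit: white housing 140 (x) x 200 (y) x 70 mm high, fixed on a clear shelf (top 30 mm above the work surface). Origin: centre of its underside. -x is its front, towards the robot within 20 degrees. On its top, at x -37 mm, a row of three grey keys at y 65, 12, -41 mm, order varying; behind them a tray (walls 10 mm) with the lens case. A dial with a paddle is on its -y end.
- key_round (a joint): travel of the round key, 26 mm in diameter, in m: 0 up, 0.006 fully down. It moves straight down and springs back; 1.5 N starts it, 5 N holds it fully down.
- key_round_top (a point): centre of the top face of the round key, 26 mm in diameter (grey, like the other two); with the key up the face is 113 mm above the work surface and stands 10 mm proud of the flat 46 mm square bezel around it (so 4 mm proud when pressed). Moves with the key; axes as the unit's.
- key_square (a joint): travel of the square key, 23 x 23 mm, in m: 0 up, 0.006 fully down. It moves straight down and springs back; 1.5 N starts it, 5 N holds it fully down.
- key_square_top (a point): centre of the top face of the square key, 23 x 23 mm (grey, like the other two); with the key up the face is 113 mm above the work surface and stands 10 mm proud of the flat 46 mm square bezel around it (so 4 mm proud when pressed). Moves with the key; axes as the unit's.
- key_bar (a joint): travel of the long narrow bar key, 40 mm along the unit's x and 13 mm along its y, in m: 0 up, 0.006 fully down. It moves straight down and springs back; 1.5 N starts it, 5 N holds it fully down.
- key_bar_top (a point): centre of the top face of the long narrow bar key, 40 mm along the unit's x and 13 mm along its y (grey, like the other two); with the key up the face is 113 mm above the work surface and stands 10 mm proud of the flat 46 mm square bezel around it (so 4 mm proud when pressed). Moves with the key; axes as the unit's.
- dial (a joint): angle of the spring-return dial, rad: 0 at rest, growing as its paddle is pressed down. Clicks at 0.24, 0.48 and 0.72 (the third); ridges between at 0.12, 0.36, 0.60, and one beyond at 0.84; end stop 0.92. Clicks never hold it: let go, it springs back to 0. Force at the paddle's bar: 3 N starts it, 8 N holds it at the third click, 7 to 10 N climbing each ridge, dropping by 2 to 4 N past it.
- dial_hinge (a point): point on the dial's axis, level with the middle of the paddle's bar; the axis runs along the unit's y, 60 mm above the unit's underside (90 mm above the work surface), 20 mm in front of the unit's centre. Fixed on the unit.
- paddle: the dial's grey paddle, turning rigidly with it: a flat 10 mm wide arm that ends in a round crossbar, to be pressed down from above. Origin on the dial's axis. At rest the arm points forward (unit's -x) and 0.42 rad above level; at the third click 0.30 rad below level.
- paddle_bar (a point): centre of the paddle's crossbar (a level cylinder 18 mm in diameter, 30 mm long, along the unit's y), 80 mm from the dial's axis; its top is 9 mm above this point. 123 mm above the work surface at rest; 66 mm at the third click, when it is 26 mm before the housing's front face. Moves with the paddle.
- lens_case: the flip-top contact-lens case, white, 32 x 70 x 16 mm with two round lids, lying loose in the raised tray on the back of the cleaning unit; origin at the centre of its underside. Bystander.
- pill_bottle: closed navy pill bottle, 40 mm in diameter, 75 mm tall, standing on the shelf about 165 mm to the +y side of the unit's centre; origin under its centre. Bystander.
- lash_curler: stainless eyelash curler lying on the shelf, about 110 mm long and 54 mm wide, 9 mm high, on the -y (dial) side of the unit; origin under its pivot. Bystander.
- soap_dish: glass soap dish with a white bar of soap, 90 x 125 mm, 28 mm high; origin under its centre. Bystander.
- toothbrush: bamboo toothbrush lying on the shelf, about 185 mm long along its x, 18 mm high; origin under its middle. Bystander.
- tumbler: clear glass tumbler, 72 mm in diameter, 95 mm tall; origin under its centre. Bystander.
- floss_box: small white floss box standing on the shelf, 50 x 22 mm, 55 mm high; origin under its centre. Bystander.

How it is judged:
By the outcome, as a careful person would: the job done as asked, in the order asked, and still so for the second after the job is handed in, while the arm keeps its last pose, push and grip.
It also fails if it takes over 56 s, if anything falls off the work surface, if the arm or the gripper's body presses on something with over 40 N, if the wrist force passes 120 N, or if a joint passes its speed limit or range.

## Working session

There is one attempt and no reset: what is moved stays moved. The work goes in short steps, Python scripts to look and compute and a tool call to move; the robot and the scene stay as the last step left them, time stands still between calls to the robot, and variables do not carry over. Pictures are saved under pics/ and viewed, at most 10 in all, crops included, and the job is handed in when it is done.

Besides the shell and the picture viewer there is one more tool, called after "Call:" as a command line: name --pt "numbers of a row" for each row, then --argument value for the rest. carry_out: Moves the arm, as the interface text tells. Its arguments: {"type":"object","properties":{"deltas":{"type":"array","items":{"type":"array","items":{"type":"number"}}},"force":{"type":"number"}},"required":["deltas"]}

```bash
mkdir -p pics
cat > h.py <<'E'
import numpy as np, cv2
from workcell import manip, camera, ticket, boxes_of, outline_of
def cloud(p):
    h,w=p["depth"].shape; f=h/2/np.tan(np.radians(p["vertical_fov"])/2)
    v,u=np.mgrid[:h,:w]; z=p["depth"]
    c=np.stack([(u-p["cx"])/f*z,(v-p["cy"])/f*z,z],-1)
    return (c-p["t"])@p["R"]
def save(p,n): cv2.imwrite(f"pics/{n}.png",p["img"][...,::-1])
E
python3 - <<'E'
from h import *
o=manip.get_obs(); print({k:np.round(o[k],3) for k in o})
ims=[]
for n in ["scene","side"]:
    p=camera(n); ims.append(p["img"])
    C=cloud(p)
    for q in ["unit","key_round_top","key_square_top","key_bar_top","paddle_bar","paddle","lens_case","pill_bottle","lash_curler","soap_dish","toothbrush","tumbler","floss_box"]:
        b=boxes_of(q,p)[:2]; print(n,q,[(np.round(x["position"],3).tolist(),round(float(x["conf"]),2)) for x in b])
    np.savez(f"{n}.npz",C=C,img=p["img"])
    save(p,n)
E
```

```text
{'clock': np.float64(0.0), 'joint_pos': array([-1.294,  0.333, -0.065,  1.461,  0.022,  1.35 , -0.089]), 'joint_velocities': array([-0.   , -0.001, -0.001,  0.002, -0.   , -0.001,  0.002]), 'tau': array([ 0.0000e+00, -6.2547e+01,  4.9000e-02, -3.9160e+01,  1.6000e-02,
        1.0000e-02,  0.0000e+00]), 'position': array([0.184, 0.597, 0.253]), 'ee_rot': array([ 0.149,  0.989, -0.001, -0.   ]), 'ft_force': array([ 0.771, -0.855, -0.951]), 'torque': array([ 0.035,  0.006, -0.039]), 'grasp_force': np.float64(0.0), 'grip_width': np.float64(1.002)}
scene unit [([0.637, -0.115, 0.102], 0.71), ([0.576, -0.064, 0.113], 0.54)]
scene key_round_top [([0.576, -0.06, 0.113], 0.49)]
scene key_square_top [([0.58, -0.008, 0.117], 0.46), ([0.639, -0.118, 0.103], 0.36)]
scene key_bar_top [([0.656, -0.079, 0.117], 0.2)]
scene paddle_bar [([0.554, -0.189, 0.11], 0.71), ([0.618, -0.267, 0.035], 0.28)]
scene paddle [([0.555, -0.189, 0.109], 0.76)]
scene lens_case [([0.659, -0.079, 0.118], 0.7), ([0.556, -0.19, 0.109], 0.47)]
scene pill_bottle [([0.67, 0.078, 0.089], 0.6)]
scene lash_curler [([0.616, -0.26
[... 228 characters left out ...]
83], 0.53)]
side unit [([0.607, -0.156, 0.099], 0.82)]
side key_round_top [([0.576, -0.07, 0.115], 0.38)]
side key_square_top []
side key_bar_top [([0.572, -0.123, 0.114], 0.6), ([0.615, -0.27, 0.033], 0.56)]
side paddle_bar [([0.57, -0.125, 0.115], 0.7), ([0.572, -0.194, 0.108], 0.53)]
side paddle [([0.58, -0.014, 0.116], 0.38)]
side lens_case [([0.649, -0.096, 0.111], 0.73)]
side pill_bottle [([0.604, -0.157, 0.098], 0.69), ([0.66, 0.077, 0.082], 0.59)]
side lash_curler [([0.614, -0.271, 0.032], 0.53)]
side soap_dish [([0.512, 0.398, 0.049], 0.85), ([0.701, 0.373, 0.097], 0.43)]
side toothbrush [([0.505, -0.437, 0.034], 0.54)]
side tumbler []
side floss_box [([0.698, -0.381, 0.066], 0.81)]
```

Run:
```python
from h import *
for n in ["scene","side"]:
    d=np.load(n+".npz"); C=d["C"]
    r=(C[...,0]>.5)&(C[...,0]<.63)&(C[...,1]>-.24)&(C[...,1]<.04)
    m=(r&(abs(C[...,2]-.113)<.005)).astype('uint8')
    k,l,s,c=cv2.connectedComponentsWithStats(m)
    for i in range(1,k):
        if s[i,4]>25:
            P=C[l==i][:,:3]; R=cv2.minAreaRect((P[:,:2]*1000).astype('float32'))
            print(n,s[i],P.mean(0).round(4),np.median(P[:,2]).round(4),R)
a=cv2.imread("pics/scene.png");b=cv2.imread("pics/side.png")
cv2.imwrite("pics/both.png",cv2.resize(np.vstack([a,b]),(800,600*2))[:1200]) if 0 else cv2.imwrite("pics/both.png",cv2.resize(np.hstack([a,b]),(800,300)))
```

```text
scene [238 177  12  10  66] [ 0.5793 -0.0134  0.1128] 0.1128 ((577.4698486328125, -13.635231971740723), (24.588741302490234, 24.60763168334961), 4.478623390197754)
scene [223 187  10   9  66] [ 0.5755 -0.0657  0.1125] 0.1126 ((574.4736328125, -65.37677764892578), (23.934396743774414, 24.531049728393555), 31.235185623168945)
scene [205 194  12  13  69] [ 0.5718 -0.1186  0.1124] 0.1124 ((570.827392578125, -118.02288818359375), (12.972620964050293, 41.03603744506836), 86.13494110107422)
scene [177 201   9  11  36] [ 0.5394 -0.1874  0.1124] 0.1119 ((538.7743530273438, -186.7405548095703), (10.323494911193848, 33.366783142089844), 85.89437866210938)
scene [220 205  17  12  27] [ 0.6268 -0.1031  0.1096] 0.1095 ((626.1563720703125, -102.85462951660156), (5.897603511810303, 51.54133987426758), 0.4991779327392578)
scene [188 214   8   9  40] [ 0.5854 -0.1899  0.1115] 0.1113 ((583.9165649414062, -189.88255310058594), (10.518739700317383, 30.160137176513672), 86.45135498046875)
side [237 193   9   6  35] [ 0.5768 -0.0145  0.1127] 0.1129 ((576.8379516601562, -14.22290325164795), (20.830047607421875, 22.519380569458008), 1.8564075231552124)
side [242 202   9   7  39] [ 0.5738 -0.0661  0.1116] 0.1117 ((573.321044921875, -64.74595642089844), (29.599008560180664, 23.285797119140625), 36.22555923461914)
side [245 212  14   6  50] [ 0.57   -0.1199  0.1126] 0.1128 ((570.1903076171875, -119.90635681152344), (14.054580688476562, 41.34003448486328), 84.10965728759766)
side [259 226  10   5  30] [ 0.58   -0.1912  0.1114] 0.1112 ((579.876953125, -188.92318725585938), (29.25734519958496, 14.687556266784668), 2.020839214324951)
```

View pics/scene.png

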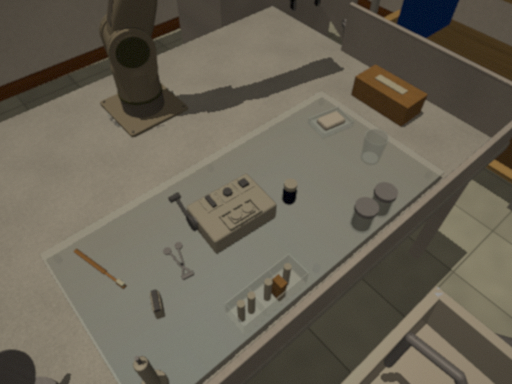

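View pics/side.png

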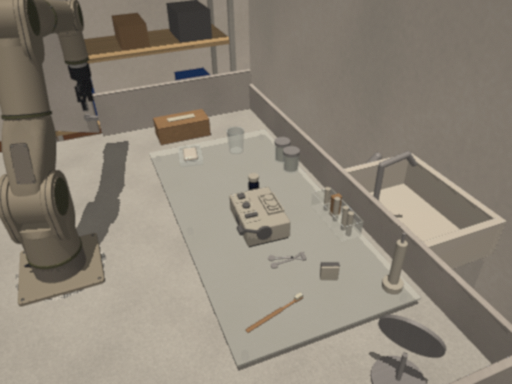

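Call:
carry_out --pt "-0.94 -0.86 0 0 -1" --pt "-0.94 -0.86 0 0 -1" --pt "-0.94 -0.86 0 0 -1" --pt "-0.94 -0.86 0 0 -1" --pt "-0.94 -0.86 0 0 -1" --force 30

```text
clock: 2.02
position: [0.281, 0.4325, 0.2536]
ee_rot: [0.149, 0.989, 0.0, -0.0]
ft_force: [-0.4, -0.8, 0.0]
grip_width: -0.003
grasp_force: 0.0
```

Call:
carry_out --pt "-0.94 -0.86 0 0 -1" --pt "-0.94 -0.86 0 0 -1" --pt "-0.94 -0.86 0 0 -1" --pt "-0.94 -0.86 0 0 -1" --pt "-0.94 -0.86 0 0 -1"

```text
clock: 2.65
position: [0.3772, 0.2689, 0.2533]
ee_rot: [0.149, 0.989, 0.0, -0.0]
ft_force: [-0.7, 0.9, 0.1]
grip_width: -0.0
grasp_force: 0.0
```

Call:
carry_out --pt "-0.94 -0.86 0 0 -1" --pt "-0.94 -0.86 0 0 -1" --pt "-0.94 -0.86 0 0 -1" --pt "-0.94 -0.86 0 0 -1" --pt "-0.94 -0.86 0 0 -1"

```text
clock: 3.28
position: [0.4741, 0.1047, 0.2531]
ee_rot: [0.148, 0.989, -0.0, -0.0]
ft_force: [-0.1, -0.3, 0.5]
grip_width: -0.0
grasp_force: 0.0
```

Call:
carry_out --pt "-0.5 -0.5 0 -0.45 -1" --pt "-0.5 -0.5 0 -0.45 -1" --pt "-0.5 -0.5 0 -0.45 -1" --pt "-0.5 -0.5 0 -0.45 -1"

```text
clock: 3.78
position: [0.5237, 0.0114, 0.2529]
ee_rot: [0.031, 1.0, 0.0, -0.0]
ft_force: [-0.9, 0.3, 0.3]
grip_width: 0.001
grasp_force: 0.0
```

```bash
cat >> h.py <<'E'
from scipy.spatial.transform import Rotation
def go(target,yaw=None):
    o=manip.get_obs(); R=Rotation.from_quat(o["ee_rot"])
    print("clock",o["clock"],"pos",o["position"].round(4),"toolx",R.as_matrix()[:,0].round(3),"toolz",R.as_matrix()[:,2].round(3),"F",o["ft_force"].round(2),"grip",o["grip_width"])
    print("frac",(R.inv().apply(np.array(target)-o["position"])/.15).round(3))
E
python3 - <<'E'
from h import *
go([.574,-.066,.145])
p=camera("wrist"); save(p,"w1"); C=cloud(p)
for q in ["key_round_top","key_square_top","key_bar_top","paddle_bar"]:
    print(q,[(np.round(x["position"],4).tolist(),round(float(x["conf"]),2)) for x in boxes_of(q,p)[:2]])
m=((C[...,0]>.5)&(C[...,0]<.62)&(abs(C[...,2]-.113)<.004)).astype('uint8')
k,l,s,c=cv2.connectedComponentsWithStats(m)
for i in range(1,k):
    if s[i,4]>150:
        P=C[l==i]; print(s[i],P.mean(0).round(4),cv2.minAreaRect((P[:,:2]*1000).astype('float32')))
d=np.load("scene.npz")["C"].reshape(-1,3)
P=d[(abs(d[:,0]-.51)<.025)&(abs(d[:,1]+.19)<.04)&(d[:,2]>.118)]; print(len(P),P.mean(0),P.min(0),P.max(0))
E
```

```text
clock 3.775 pos [0.5237 0.0114 0.2529] toolx [-0.998  0.061  0.001] toolz [-0.001  0.001 -1.   ] F [-0.93  0.27  0.34] grip 0.0011097405304239876
frac [-0.367 -0.495  0.719]
key_round_top [([0.5718, -0.0615, 0.1105], 0.55), ([0.5709, -0.1229, 0.0955], 0.23)]
key_square_top [([0.5515, -0.1858, 0.1101], 0.72), ([0.5735, -0.0125, 0.1137], 0.58)]
key_bar_top [([0.5652, -0.1151, 0.1098], 0.7)]
paddle_bar [([0.5512, -0.1833, 0.1094], 0.78)]
[  8 197  23  27 294] [ 0.5355 -0.1861  0.1131] ((534.7808227539062, -187.35781860351562), (11.768172264099121, 25.996414184570312), 88.08700561523438)
[ 98 222  21  42 662] [ 0.5693 -0.1181  0.1121] ((569.9563598632812, -118.7854995727539), (13.63251781463623, 39.481239318847656), 86.1159896850586)
[154 230  30  28 631] [ 0.5731 -0.0656  0.1123] ((573.6561889648438, -65.81429290771484), (24.87053871154785, 25.62041473388672), 27.697601318359375)
[216 231  26  25 456] [ 0.5738 -0.0149  0.1122] ((577.0033569335938, -13.434203147888184), (21.985332489013672, 22.974138259887695), 85.08016967773438)
[ 24 244  17  29 330] [ 0.5816 -0.1898  0.1115] ((581.90283203125, -190.8334197998047), (11.462240219116211, 28.04538345336914), 83.01011657714844)
99 [ 0.51573602 -0.18896002  0.12640872] [ 0.50037976 -0.20349594  0.11803522] [ 0.53340285 -0.17295072  0.13443878]
```

View pics/w1.png

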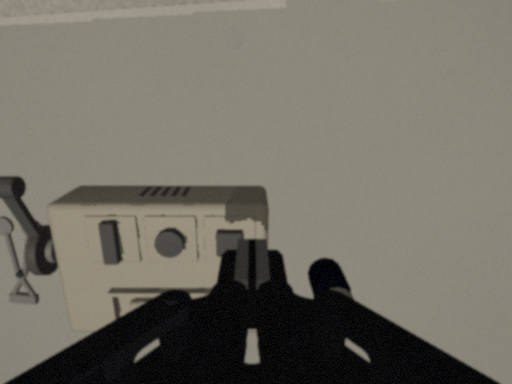

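Call:
carry_out --pt "-0.365 -0.49 0.4 0 -1" --pt "-0.365 -0.49 0.7 0 -1" --pt "-0.365 -0.49 0.72 0 -1" --pt "-0.365 -0.49 0.78 0 -1" --pt "-0.365 -0.49 0.8 0 -1" --pt "-0.365 -0.49 0.82 0 -1" --pt "-0.365 -0.49 0.83 0 -1" --pt "-0.365 -0.49 0.83 0 -1"

```text
clock: 5.03
position: [0.5744, -0.0672, 0.1296]
ee_rot: [0.032, 1.0, 0.001, 0.001]
ft_force: [-1.8, 2.5, 4.7]
grip_width: 0.001
grasp_force: 2.3
```

Run:
```python
from h import *
go([.5737,-.0656,.129])
```

```text
clock 5.025 pos [ 0.5744 -0.0672  0.1296] toolx [-0.998  0.063 -0.001] toolz [ 0.002  0.001 -1.   ] F [-1.78  2.55  4.68] grip 0.0008138935644174335
frac [0.005 0.01  0.004]
```

Nearly down (4.7 N); push in small steps until the force shows the stop.

Call:
carry_out --pt "0 0 0.01 0 -1" --pt "0 0 0.02 0 -1" --pt "0 0 0.02 0 -1" --pt "0 0 0.02 0 -1"

```text
clock: 5.52
position: [0.5746, -0.0674, 0.1287]
ee_rot: [0.032, 0.999, 0.001, 0.001]
ft_force: [-12.6, 5.6, 29.5]
grip_width: 0.002
grasp_force: 14.8
```

Call:
carry_out --pt "0 0 -0.1 0 -1" --pt "0 0 -0.25 0 -1" --pt "0 0 -0.25 0 -1" --pt "0 0.355 -0.25 0 -1" --pt "0 0.355 -0.25 0 -1" --pt "0 0.355 -0.1 0 -1" --pt "0 0.355 -0.07 0 -1" --pt "0 0.355 -0.05 0 -1" --pt "0 0.355 -0.03 0 -1" --pt "0 0.355 -0.015 0 -1" --pt "0 0.355 -0.01 0 -1" --pt "0 0.355 -0.01 0 -1" --pt "0 0.355 -0.01 0 -1"

```text
clock: 7.15
position: [0.5774, -0.0155, 0.1289]
ee_rot: [0.032, 0.999, 0.0, 0.0]
ft_force: [-8.9, -1.0, 16.4]
grip_width: 0.001
grasp_force: 8.6
```

Call:
carry_out --pt "0 0 -0.1 0 -1" --pt "0 0 -0.24 0 -1" --pt "0 0 -0.24 0 -1" --pt "0 -0.35 -0.24 0 -1" --pt "0 -0.69 -0.24 0 -1" --pt "0 -0.69 -0.24 0 -1" --pt "0 -0.69 -0.1 0 -1" --pt "0 -0.69 -0.06 0 -1" --pt "0 -0.69 -0.04 0 -1" --pt "0 -0.69 -0.02 0 -1" --pt "0 -0.69 0 0 -1" --pt "0 -0.69 0 0 -1" --pt "0 -0.69 0 0 -1"

```text
clock: 8.78
position: [0.571, -0.1179, 0.129]
ee_rot: [0.032, 0.999, 0.001, 0.0]
ft_force: [-7.7, 4.9, 17.0]
grip_width: -0.002
grasp_force: 8.6
```

Call:
carry_out --pt "0 0 -0.1 0 -1" --pt "0 0 -0.3 0 -1" --pt "0 0 -0.3 0 -1" --pt "0.2 -0.24 -0.3 0 -1" --pt "0.4 -0.485 -0.3 0 -1" --pt "0.4 -0.485 -0.3 0 -1" --pt "0.4 -0.485 -0.3 0 -1"

```text
clock: 9.65
position: [0.5063, -0.1866, 0.1721]
ee_rot: [0.032, 0.999, 0.0, 0.0]
ft_force: [-0.1, 1.6, 0.7]
grip_width: 0.0
grasp_force: 0.0
```

Run:
```python
from h import *
go([.507,-.187,.154])
for n in ["wrist","side"]:
    p=camera(n)
    if n=="side": p2=p["img"][130:290,180:340]; a=cv2.resize(p2,(400,400),interpolation=2)
    else: w=cv2.resize(p["img"],(400,300))
c=np.zeros((400,800,3),'uint8'); c[:300,:400]=w; c[:,400:]=a
cv2.imwrite("pics/p2.png",c[...,::-1])
```

```text
clock 9.65 pos [ 0.5063 -0.1866  0.1721] toolx [-0.998  0.064 -0.   ] toolz [ 0.  0. -1.] F [-0.13  1.57  0.7 ] grip 0.00036864668738648436
frac [-0.005 -0.002  0.121]
```

View pics/p2.png

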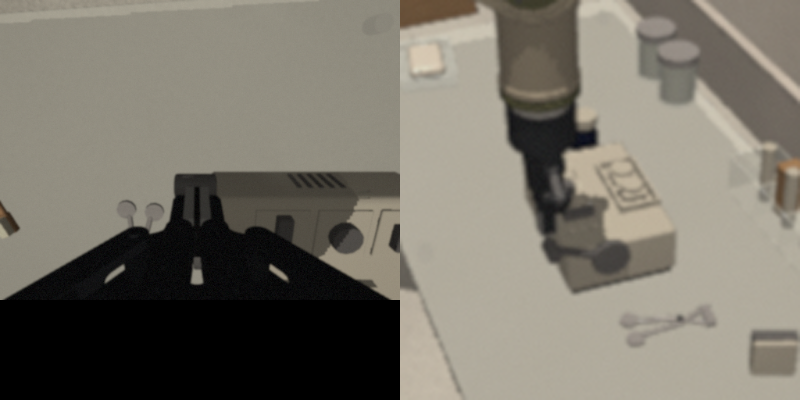

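Call:
carry_out --pt "0 0 0.08 0 -1" --pt "0 0 0.12 0 -1" --pt "0 0 0.15 0 -1" --pt "0 0 0.18 0 -1" --pt "0 0 0.21 0 -1" --pt "0 0 0.24 0 -1" --pt "0 0 0.27 0 -1" --pt "0 0 0.3 0 -1" --pt "0 0 0.32 0 -1" --pt "0 0 0.34 0 -1" --pt "0 0 0.36 0 -1" --pt "0 0 0.38 0 -1" --pt "0 0 0.38 0 -1"

```text
clock: 11.38
position: [0.5058, -0.1872, 0.1151]
ee_rot: [0.032, 0.999, 0.0, -0.0]
ft_force: [-5.2, 0.6, 6.8]
grip_width: 0.001
grasp_force: 3.6
```

Call:
carry_out --pt "0 0 0.02 0 -1" --pt "0 0 0.04 0 -1" --pt "0 0 0.055 0 -1" --pt "0 0 0.07 0 -1" --pt "0 0 0.085 0 -1" --pt "0 0 0.1 0 -1" --pt "0 0 0.11 0 -1" --pt "0 0 0.12 0 -1" --pt "0 0 0.12 0 -1" --pt "0 0 0.12 0 -1"

```text
clock: 12.62
position: [0.507, -0.1872, 0.0978]
ee_rot: [0.032, 0.999, -0.0, 0.001]
ft_force: [-0.3, 0.2, 7.5]
grip_width: -0.004
grasp_force: 3.8
```

Run:
```python
from h import *
go([.506,-.187,.097])
p=camera("side"); a=cv2.resize(p["img"][150:290,190:330],(400,400),interpolation=2)
p=camera("scene"); b=cv2.resize(p["img"][140:280,130:270],(400,400),interpolation=2)
cv2.imwrite("pics/p3.png",np.hstack([a,b])[...,::-1])
go([.506,-.187,.097])
```

```text
clock 12.625 pos [ 0.507  -0.1872  0.0978] toolx [-0.998  0.064 -0.002] toolz [ 0.002 -0.    -1.   ] F [-0.29  0.18  7.5 ] grip -0.0037643220229501445
frac [0.007 0.001 0.005]
clock 12.725 pos [ 0.507  -0.1872  0.0978] toolx [-0.998  0.064 -0.002] toolz [ 0.002 -0.    -1.   ] F [-1.14 -0.1   7.92] grip -0.00096238762520187
frac [0.007 0.001 0.005]
```

View pics/p3.png

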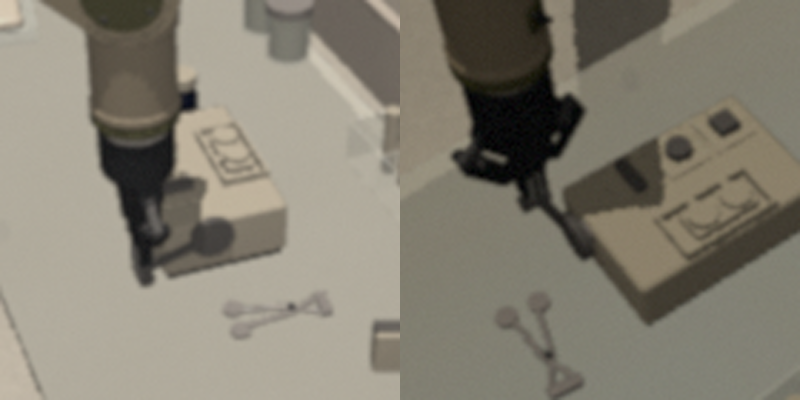

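The paddle is held down at the fingertips (bar about 67 mm high, 8 N, which matches the third click). The keys are up and the bystanders haven't moved.

```bash
python3 -c "
from h import *
print(ticket.hand_in())"
```

```text
the job is handed in; nothing more can be done
None
```

I pressed the round, square and bar keys fully down in that order, letting each up before the next. The arm is holding the dial's paddle in the third click (about 0.71 rad at 8 N, by wrist height and force); the job is handed in, no verdict was returned.

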